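Hold the layout's crossing barrier up with the spring-return key switch

TASK

Take the key with the round bow out of the wooden key stand, push its blade fully home in the lock on top of the control box, working it past the sticky pins, then turn it a quarter turn clockwise (seen from above) as far as it goes, so that the crossing barrier rises. The switch springs back, so finish while still gripping the key and holding it turned, fully home. Leave the square-bowed key in its slot and the wagon, glue bottle and screwdriver where they are.

Things in the scene. Friction and masses are not known exactly. Their poses are not given: they have to be found in the camera images.
- round_key: The key to use: steel, 45 g, upright in either slot of the stand, blade down. Origin on its axis under its shoulder (22 mm x by 12 mm y, 4 mm high), which rests on the stand's top, and on the cylinder's face when fully home. z up to the bow, x along the width of blade and bow, y through their thickness; the same after half a turn about z.
- bow_center (a point): Centre of the round key's bow, 24 mm above the key's origin, same axes: an upright disc 30 mm in diameter, 9 mm thick along y, its bottom 9 mm and top 39 mm above the origin. Grip it here across its thickness, from above.
- blade_tip (a point): Point of the round key's blade, 26 mm below the key's origin, same axes. The blade is 12 mm wide (x) and 4 mm thick (y); its last 6 mm narrow to a V point.
- square_key: The wrong key, to be left in the other slot: steel, 60 g, same frame and heights as the round key, but with a rectangular bow 36 mm wide, 9 mm thick and 30 mm high, and a blade 16 mm wide that does not fit the lock.
- key_stand: Fixed dark wooden block, 60 mm (x) by 160 mm (y) by 45 mm high. Origin at the centre of its underside. Two slots 18 by 6 mm, long side along y, 34 mm deep, in its top at y = -40 and +40 mm; each holds a key standing upright with its x axis along the block's y. The 12 mm blade has play along its slot.
- control_box: Fixed dark green box, 120 mm (x) by 140 mm (y) by 70 mm high, origin at the centre of its underside. The lock is at the centre of its top, inside a round steel bezel; the brass cylinder's face is 73 mm above the table.
- lock_mouth (a point): Centre of the cylinder's face; fixed to the box, z up; the home key's origin comes here. At rest the slot runs along x: 13.6 mm by 5.6 mm (y), 32 mm deep, with 2 mm 45 degree lead-ins. Two sticky sprung pins reach 4.5 mm in from its narrow ends, 10 and 17 mm down; the V point wedges them aside at 5 to 20 N; if it sticks, rocking the key 1 mm along the slot frees them. Either way round fits.
- cylinder (a joint): Angle of the brass lock cylinder: 0 at rest, growing as it turns clockwise seen from above, up to a stop at 1.571 rad. A spring (0.07 N m per rad) returns it to 0. The key has about 0.15 rad of rotational play in the slot, so the key itself must turn a little more than the cylinder.
- boxcar: Bystander: rust-red model wagon, 150 mm long (x), 30 mm wide, 48 mm high; origin under its centre.
- glue: Bystander: small bottle, 36 mm diameter, 85 mm high, origin at the centre of its underside.
- screwdriver: Bystander: screwdriver lying on the table along its x axis.
Things that resemble listed ones, but are neither listed nor needed, are in the scene too. Leave any red or turquoise look-alike of the control_box alone.

How it is judged:
By the outcome, as a careful person would: the job done as asked, in the order asked, and still so for the second after the job is handed in, while the arm keeps its last pose, push and grip.
It also fails if it takes over 56 s, if anything falls off the work surface, if the arm or the gripper's body presses on something with over 40 N, if the wrist force passes 120 N, or if a joint passes its speed limit or range.

ROBOT

A 6-joint arm with a two-finger parallel gripper is mounted at the origin on the work surface. World frame = base frame: x ahead of the robot, y to its left, z up, the work surface at z = 0. Lengths are in m, angles in rad, forces in N, time in s.
With the tool pointing down it reaches from about 0.35 to 0.85 m from the base axis. Payload 8.1 kg.
Tool frame: the origin (TCP) lies on the centre line of the jaws, within the pads' length; the fingertips stand 22 mm ahead of it and the grasp point (between the pads) lies 3 mm ahead of it (robot.nose_length is the distance from the TCP to the fingertips, in m); z points along the fingers, y is the line along which they close (so a half turn about z gives the same grasp; the last joint's range is limited). The gripper opens to 85 mm and grips with 20 to 120 N. Pads are 22 mm wide; open, the fingers measure 114 mm over their backs; the gripper's body (76 mm by 85 mm) begins 54 mm behind the grasp point. The pads swing forward as they close: fully open they stand 13 mm farther back than shut.
Start: joints at [1.118, 0.13, 1.488, -0, 1.523, -0.085], TCP at [0.216, 0.56, 0.253] pointing down, gripper open.
Joint ranges: [-2.96, 2.96], [-0.89, 2.26], [0.02, 2.5], [-1.34, 4.48], [0, 2.73], [-2.66, 2.66]. Speed limits (rad/s): [2.39, 2.39, 2.79, 3.14, 3.14, 3.14].

INTERFACE

Orientations are given as [roll, pitch, yaw] about the fixed x, y, z axes, in that order (R = Rz(yaw) Ry(pitch) Rx(roll)).
In Python, from cell import sensors, read_camera, job_done, robot gives the robot as it stands.
- The arm moves only by the tool servo_tool, never from a script. Its argument "rows" is text: rows parted by semicolons, each of 6 numbers parted by spaces: the shift along the world's x, y, z in mm, then the turn, a rotation vector about the world's x, y, z in rad. A call has 1 to 20 rows; each row shifts and turns the commanded pose from where the row before left it; what a row does not reach is not made up. A row lasts 1/10 s, in which the tool goes at most 50 mm and 8.59 degrees, less where a joint would pass 70% of its speed; a pose out of reach is approached as far as the arm can. A call with a gripper value outside its range is refused whole. "jaw" is the opening, from 0 (shut) to 1 (fully open), set as the call begins (left out, the last holds). The fingers move at their own pace and stop on an object; the grip force is fixed at half the most. Time passes only in rows, so rows that do not move let the fingers close. It gives the time, the measured TCP pose, the force, the opening and the grip force at its end, in the units of the state.
- sensors.state(): the state, without advancing time (a new reading comes with each control period).
- read_camera(name): name is "side" or "top" or "wrist"; returns a dict with "frame" (384x512x3 uint8, red, green, blue), "z_map" (384x512 float32, m along the optical axis (not along the pixel's ray), 0 where there is no reading), "camera_matrix" (3x3 intrinsics, pixels), "k1" (the pictures are not rectified: a ray, as slopes to the right and down, at radius r is drawn at 1 + k1 r^2 times it, then the intrinsics apply), "cam_to_world" (4x4, takes a point from camera to world coordinates); the wrist camera has in their place "tool_from_camera" (4x4, takes a point from camera to tool coordinates, whose origin is the TCP and whose axes are the flange's). Camera axes: x right, y down, z forward; pixel columns grow to the right and rows downward; lengths in m; the calibration is good to about 2 mm. A picture is of the moment at which its call begins: read the wrist's pose just before it.
- job_done(): hands the job in; it is judged then, once.
The state is a dict: "time": time; "joint_positions": joint angles; "joint_velocities": joint speeds; "joint_efforts": joint torques, N m; "eef_pos": TCP position; "orientation": TCP orientation; "force": force on the tool from outside, world axes, zero at the start; "ft_torque": the same for the moment, N m; "opening": opening from 0.0 (shut) to 1.0 (fully open); "grip_force": force on a finger pad.
Only numpy, scipy, OpenCV 4.12 (cv2) and the standard library are available. Lean on these libraries where they do the work, as an engineer would, in place of code of your own. Each camera call takes 0.05 s, during which the arm holds its last target. There are 200 camera calls.

## Working session

There is one attempt and no reset: what is moved stays moved. The work goes in short steps, Python scripts to look and compute and a tool call to move; the robot and the scene stay as the last step left them, time stands still between calls to the robot, and variables do not carry over. Pictures are saved under pics/ and viewed, at most 10 in all, crops included, and the job is handed in when it is done.

Besides the shell and the picture viewer there is one more tool, called after ">>>" as name(argument=value, ...), one argument or row to a line, values as JSON. servo_tool: Moves the arm, as the interface text tells. Its arguments: {"type":"object","properties":{"rows":{"type":"string"},"jaw":{"type":"number"}},"required":["rows"]}

```bash
mkdir -p pics; ls; cat > h.py <<'E'
import numpy as np, cv2
from scipy.spatial.transform import Rotation as Rot
from cell import sensors, read_camera, job_done, robot
def T(st):
    M=np.eye(4); M[:3,:3]=Rot.from_euler('xyz',st['orientation']).as_matrix(); M[:3,3]=st['eef_pos']; return M
def grab(name):
    st=sensors.state(); c=read_camera(name)
    c['M']=np.array(c['cam_to_world']) if name!='wrist' else T(st)@np.array(c['tool_from_camera'])
    return c
def ray(c,uv):
    K=np.array(c['camera_matrix']); uv=np.atleast_2d(np.array(uv,float))
    d=cv2.undistortPoints(uv[:,None],K,np.array([c['k1'],0,0,0],float))[:,0]
    return c['M'][:3,3],np.c_[d,np.ones(len(d))]
def onplane(c,uv,z):
    o,d=ray(c,uv); w=d@c['M'][:3,:3].T
    return o+w*((z-o[2])/w[:,2])[:,None]
def bydepth(c,uv):
    o,d=ray(c,uv); u=np.atleast_2d(np.array(uv)).astype(int)
    z=c['z_map'][u[:,1],u[:,0]]
    return o+(d*z[:,None])@c['M'][:3,:3].T
def save(n,f): cv2.imwrite('pics/'+n,cv2.cvtColor(f,cv2.COLOR_RGB2BGR))
E
python3 - <<'E'
from h import *
print(sensors.state())
a=grab('top');b=grab('side')
save('top.png',a['frame']);save('side.png',b['frame'])
for c in(a,b):print(c['M'].round(3).tolist(),c['k1'],c['camera_matrix'])
E
```

```text
pics
{'time': 0.0, 'joint_positions': array([ 1.11759735e+00,  1.31162779e-01,  1.48930221e+00, -2.96217578e-05,
        1.52296634e+00, -8.53606788e-02]), 'joint_velocities': array([-0.00056284,  0.00181431,  0.00060014,  0.00201523,  0.00137853,
        0.00067051]), 'joint_efforts': array([ 7.88219004e-04, -5.69412410e+01, -5.00556958e+01, -3.47015430e-05,
        1.50467036e-02,  6.47454067e-05]), 'eef_pos': array([0.21550286, 0.5594185 , 0.25223082]), 'orientation': array([-3.13975815e+00, -1.27282253e-04,  2.77375568e+00]), 'force': array([0.86762106, 0.04635975, 0.13483316]), 'ft_torque': array([-0.0230231 ,  0.02082895, -0.01280097]), 'grip_force': 0.0, 'opening': 1.0016602446816747}
[[0.018, -0.995, 0.094, 0.463], [-1.0, -0.015, 0.028, -0.012], [-0.026, -0.094, -0.995, 1.131], [0.0, 0.0, 0.0, 1.0]] -0.030062293009840688 [[357.60037039   0.         254.06916355]
 [  0.         357.60037039 190.48175643]
 [  0.           0.           1.        ]]
[[0.795, -0.386, 0.468, -0.005], [-0.606, -0.524, 0.598, -0.724], [0.014, -0.759, -0.651, 0.883], [0.0, 0.0, 0.0, 1.0]] 0.028257733117528005 [[451.22454622   0.         258.49393328]
 [  0.         451.22454622 191.89497298]
 [  0.           0.           1.        ]]
```

View pics/top.png

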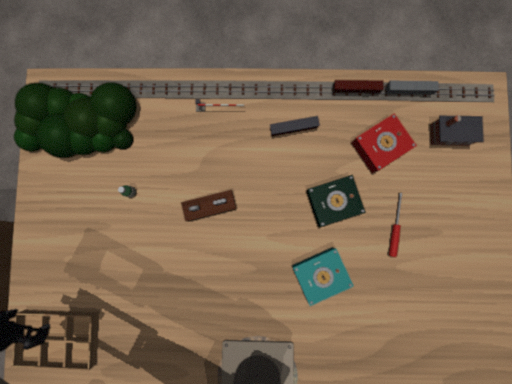

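View pics/side.png

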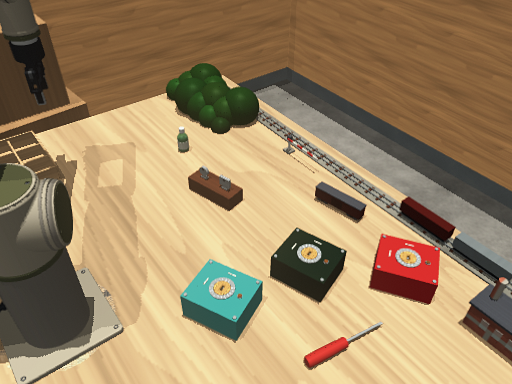

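Top: the stand is at (209,205), with keys at (195,208) and (221,201). The dark green box is at (336,201), with look-alikes in red at (386,142) and turquoise at (323,276). The dark wagon at (294,127) is a bystander. Which key is round still has to be checked in a crop of the side view: the candidates are at (204,173) and (225,183).

```bash
python3 - <<'E'
from h import *
a=grab('top');b=grab('side')
f=b['frame'][155:215,180:250]; f=cv2.resize(f,None,fx=7,fy=7,interpolation=cv2.INTER_CUBIC)
g=a['frame'][170:230,300:375]; g=cv2.resize(g,(525,420),interpolation=cv2.INTER_CUBIC)
save('crop1.png',f)
hsv=cv2.cvtColor(a['frame'],cv2.COLOR_RGB2HSV)
# box top: dark green, by depth
P=lambda m:[cv2.minAreaRect(c) for c in sorted(cv2.findContours(m,cv2.RETR_EXTERNAL,cv2.CHAIN_APPROX_NONE)[0],key=cv2.contourArea)[-1:]][0]
def comp(x0,y0,x1,y1,zlo,zhi):
    vs,us=np.mgrid[y0:y1,x0:x1]; uv=np.c_[us.ravel(),vs.ravel()]
    p=bydepth(a,uv); k=(p[:,2]>zlo)&(p[:,2]<zhi); return p[k]
for nm,r,z in(('stand',(175,180,245,230),(.03,.06)),('box',(295,165,375,235),(.058,.082))):
    p=comp(*r,*z); rr=cv2.minAreaRect(p[:,:2].astype(np.float32)); print(nm,len(p),np.median(p[:,2]),rr)
p=comp(175,180,245,230,.06,.12);print('keys');
from scipy.cluster.vq import kmeans2
if len(p)>4:
    c,l=kmeans2(p[:,:2],2,seed=1,minit='++')
    for i in(0,1):print(c[i],(l==i).sum(),p[l==i].min(0),p[l==i].max(0))
for uv,z in(((195,208),.08),((221,201),.08),((336,201),.073)):print(uv,onplane(a,uv,z))
for uv,z in(((204,173),.07),((225,183),.07),((310,254),.073)):print(uv,onplane(b,uv,z),bydepth(b,uv))
E
```

```text
stand 967 0.047039070525686455 ((0.5185456871986389, 0.15737810730934143), (0.06040496006608009, 0.1604485660791397), 14.948567390441895)
box 1926 0.07238318667470867 ((0.5499290227890015, -0.2594444751739502), (0.12356255203485489, 0.21778032183647156), 20.871234893798828)
keys
[0.52819586 0.11792793] 48 [0.52035983 0.10040604 0.06250408] [0.5350105  0.13445896 0.09068454]
[0.50756841 0.19487214] 37 [0.50094476 0.18064763 0.06439793] [0.51342266 0.20983829 0.09016421]
(195, 208) [[0.50713346 0.19115437 0.08      ]]
(221, 201) [[0.5291056  0.11464335 0.08      ]]
(336, 201) [[ 0.53501118 -0.22460843  0.073     ]]
(204, 173) [[0.50293224 0.1833307  0.07      ]] [[0.50646955 0.18965493 0.06433635]]
(225, 183) [[0.52632446 0.10954473 0.07      ]] [[0.5284341  0.11285715 0.06677103]]
(310, 254) [[ 0.53807851 -0.23328358  0.073     ]] [[ 0.53674472 -0.23448992  0.07498988]]
```

View pics/crop1.png

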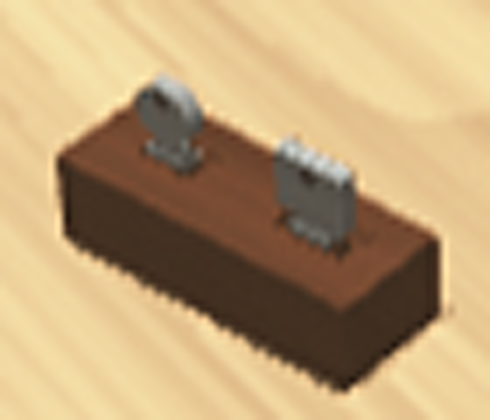

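The round bow is the key on the left of the crop, at side pixel (204,173) and top pixel (195,208). That puts it near world (0.508, 0.195), and the stand's yaw is about 0.26 rad. I'll move above it while measuring the box properly.

>>> servo_tool(
  rows="24.4 -30.3 -4 0 0 -0.0785;24.4 -30.3 -4 0 0 -0.0785;24.4 -30.3 -4 0 0 -0.0785;24.4 -30.3 -4 0 0 -0.0785;24.4 -30.3 -4 0 0 -0.0785;24.4 -30.3 -4 0 0 -0.0785;24.4 -30.3 -4 0 0 -0.0785;24.4 -30.3 -4 0 0 -0.0785;24.4 -30.3 -4 0 0 -0.0785;24.4 -30.3 -4 0 0 -0.0785;24.4 -30.3 -4 0 0 -0.0785;24.4 -30.3 -4 0 0 -0.0785;0 0 0 0 0 0;0 0 0 0 0 0",
)

```text
time: 1.6
eef_pos: [0.5086, 0.1956, 0.2049]
orientation: [-3.141, -0.0, 1.83]
force: [-0.3, 0.5, -0.2]
opening: 0.998
grip_force: 0.0
```

```bash
python3 - <<'E'
from h import *
st=sensors.state();print(st['time'],st['eef_pos'],st['orientation'],st['joint_positions'])
c=grab('wrist'); save('w1.png',c['frame'])
print(np.array(c['tool_from_camera']).round(3).tolist())
for n,a in(('top',grab('top')),('side',grab('side'))):
    hs=cv2.cvtColor(a['frame'],cv2.COLOR_RGB2HSV)
    vs,us=np.mgrid[:384,:512]; uv=np.c_[us.ravel(),vs.ravel()]
    p=bydepth(a,uv); h=hs.reshape(-1,3)
    k=(abs(p[:,2]-.07)<.006)&(p[:,0]>.44)&(p[:,0]<.64)&(p[:,1]>-.34)&(p[:,1]<-.14)&~((h[:,2]>90)&(h[:,1]>120)&((h[:,0]<10)|(h[:,0]>165)))&~((h[:,0]>80)&(h[:,0]<100)&(h[:,2]>90))
    m=k.reshape(384,512).astype(np.uint8); n_,l,s,_=cv2.connectedComponentsWithStats(m,connectivity=4)
    i=1+np.argmax(s[1:,4]); q=p[(l==i).ravel()]
    print(n,len(q),cv2.minAreaRect(q[:,:2].astype(np.float32)))
E
```

```text
1.6 [0.50857831 0.19558428 0.20486315] [-3.14056172e+00 -3.35548309e-04  1.83034359e+00] [2.72811448e-01 1.01984159e-02 1.70300395e+00 3.52711929e-04
 1.42941670e+00 1.32141362e-02]
[[0.001, -0.952, -0.306, 0.079], [1.0, 0.001, -0.001, -0.0], [0.001, -0.306, 0.952, -0.122], [0.0, 0.0, 0.0, 1.0]]
top 1791 ((0.5372517704963684, -0.22515878081321716), (0.12012322247028351, 0.14129866659641266), 18.75971794128418)
side 2324 ((0.538632333278656, -0.22831755876541138), (0.12648850679397583, 0.1424976885318756), 19.171329498291016)
```

View pics/w1.png

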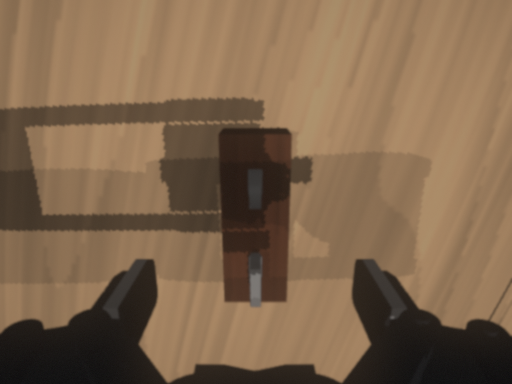

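The wrist view shows the stand with the round key at (255,188), near the tool axis, and the square key below it at (256,278). I'll measure the round key's top edge.

```bash
python3 - <<'E'
from h import *
c=grab('wrist'); f=c['frame']; hs=cv2.cvtColor(f,cv2.COLOR_RGB2HSV)
vs,us=np.mgrid[140:310,215:300]; uv=np.c_[us.ravel(),vs.ravel()]; p=bydepth(c,uv); h=hs[vs.ravel(),us.ravel()]
st=p[(abs(p[:,2]-.045)<.006)]; print('stand',cv2.minAreaRect(st[:,:2].astype(np.float32)),np.median(st[:,2]))
for lo,hi in((140,230),(230,310)):
    k=(h[:,1]<90)&(p[:,2]>.055)&(p[:,2]<.1)&(uv[:,1]>=lo)&(uv[:,1]<hi); q=p[k]
    r=cv2.minAreaRect(q[:,:2].astype(np.float32)); print(k.sum(),r,q[:,2].max(),uv[k].min(0),uv[k].max(0))
    t=q[q[:,2]>.075]; print(' top',t.mean(0),np.ptp(t,axis=0))
E
```

```text
stand ((0.5188984870910645, 0.15696871280670166), (0.06038416922092438, 0.15770967304706573), 15.130074501037598) 0.046034472735675735
464 ((0.5076298713684082, 0.19870425760746002), (0.00909756775945425, 0.027764147147536278), 15.162430763244629) 0.08663917059823034 [249 173] [261 210]
 top [0.50747429 0.19999102 0.08258075] [0.01425549 0.0274894  0.01153308]
600 ((0.5285834670066833, 0.12092946469783783), (0.00872176606208086, 0.037387460470199585), 14.784399032592773) 0.08662605102717838 [250 254] [260 308]
 top [0.52806265 0.1230968  0.08423594] [0.01690789 0.03662276 0.01150987]
```

>>> servo_tool(
  rows="-0.8 2.4 -15 0 0 0.003;0 0 -15 0 0 0;0 0 -15 0 0 0;0 0 -15 0 0 0;0 0 -15 0 0 0;0 0 -15 0 0 0;0 0 -10 0 0 0;0 0 -10 0 0 0;0 0 -10 0 0 0;0 0 -6 0 0 0;0 0 -3 0 0 0;0 0 0 0 0 0",
  jaw=0.4,
)

```text
time: 3.0
eef_pos: [0.5076, 0.1986, 0.076]
orientation: [-3.141, 0.0, 1.835]
force: [-0.9, 0.1, -0.6]
opening: 0.398
grip_force: 0.0
```

>>> servo_tool(
  rows="0 0 0 0 0 0;0 0 0 0 0 0;0 0 0 0 0 0;0 0 0 0 0 0;0 0 0 0 0 0;0 0 0 0 0 0;0 0 0 0 0 0;0 0 0 0 0 0",
  jaw=0,
)

```text
time: 3.8
eef_pos: [0.5083, 0.1988, 0.077]
orientation: [3.14, -0.0, 1.835]
force: [0.3, 0.0, 4.7]
opening: 0.095
grip_force: 59.5
```

>>> servo_tool(
  rows="0 0 3 0 0 0;0 0 6 0 0 0;0 0 10 0 0 0;0 0 15 0 0 0;0 0 15 0 0 0;0 0 15 0 0 0;0 0 15 0 0 0;0 0 15 0 0 0;0 0 0 0 0 0",
)

```text
time: 4.7
eef_pos: [0.5094, 0.1992, 0.1737]
orientation: [3.137, -0.0, 1.835]
force: [-0.1, 0.6, 0.4]
opening: 0.096
grip_force: 58.9
```

>>> servo_tool(
  rows="1.1 -15 0 0 0 0.06;2.1 -30 0 0 0 0.117;2.1 -30 0 0 0 0.117;2.1 -30 0 0 0 0.117;2.1 -30 0 0 0 0.117;2.1 -30 0 0 0 0.117;2.1 -30 0 0 0 0.117;2.1 -30 0 0 0 0.117;2.1 -30 0 0 0 0.117;2.1 -30 0 0 0 0.117;2.1 -30 0 0 0 0.117;2.1 -30 0 0 0 0.117;2.1 -30 0 0 0 0.117;2.1 -30 0 0 0 0.117;1.1 -20 0 0 0 0.057;0 0 0 0 0 0;0 0 0 0 0 0;0 0 0 0 0 0",
)

```text
time: 6.5
eef_pos: [0.537, -0.2254, 0.1698]
orientation: [3.141, -0.0, -2.811]
force: [-0.4, -0.7, -0.9]
opening: 0.093
grip_force: 59.0
```

```bash
python3 - <<'E'
from h import *
st=sensors.state();print(st['time'],st['eef_pos'],st['orientation'],st['joint_positions'],st['opening'])
c=grab('wrist'); s=grab('side')
save('w2.png',np.vstack([c['frame'][100:384,100:412],cv2.resize(s['frame'][190:290,260:370],(312,284),interpolation=cv2.INTER_CUBIC)]))
E
```

```text
6.5 [ 0.53699801 -0.2254054   0.16979793] [ 3.14063321e+00 -4.77773452e-04 -2.81083632e+00] [-4.85626499e-01  1.37527993e-01  1.63478056e+00  3.15260434e-04
  1.37031044e+00 -2.38724187e+00] 0.09254644802068519
```

View pics/w2.png

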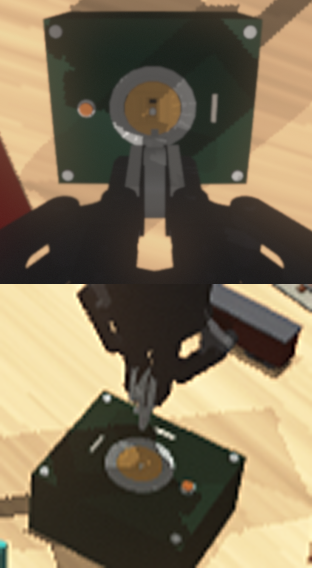

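The wrist view (upper half) shows the green box with its screws near (156,132), (350,132), (337,276) and (168,275). The bezel is centred near (253,206), with the slot's dark end at (252,203) and the gripped key below it. I'll measure the screws and zoom in on the lock.

```bash
python3 - <<'E'
from h import *
c=grab('wrist'); s=grab('side'); t=grab('top'); f=c['frame']
K=np.array(c['camera_matrix']);print(K[0,0])
P=[]
for u,v in((156,132),(350,132),(337,276),(168,275)):
    w=f[v-9:v+10,u-9:u+10].astype(int).min(2); m=(w>100).astype(np.uint8)
    n,l,st,ce=cv2.connectedComponentsWithStats(m); i=1+np.argmax(st[1:,4]); uv=ce[i]+[u-9,v-9]
    P.append(onplane(c,uv,.071)[0]); print(uv,st[i,4],P[-1],bydepth(c,uv))
P=np.array(P);print('centre',P.mean(0)); 
e=P[[1,2]].mean(0)-P[[0,3]].mean(0);g=P[[0,1]].mean(0)-P[[3,2]].mean(0);print(e,np.arctan2(e[1],e[0]),g,np.arctan2(g[1],g[0]))
# brass centre in each
for n,a,b in(('w',c,(190,140,320,260)),('s',s,(290,235,335,270)),('t',t,(320,185,355,217))):
    x0,y0,x1,y1=b; q=a['frame'][y0:y1,x0:x1]; h=cv2.cvtColor(q,cv2.COLOR_RGB2HSV)
    m=((h[...,0]>8)&(h[...,0]<28)&(h[...,1]>110)&(h[...,2]>70)).astype(np.uint8)
    k,l,st,ce=cv2.connectedComponentsWithStats(m); i=1+np.argmax(st[1:,4])
    pts=cv2.convexHull(cv2.findContours((l==i).astype(np.uint8),cv2.RETR_EXTERNAL,cv2.CHAIN_APPROX_NONE)[0][0])[:,0]+[x0,y0]
    w=onplane(a,pts.astype(float),.073); print(n,st[i],'circle',cv2.minEnclosingCircle(w[:,:2].astype(np.float32)),'ctr',onplane(a,(x0+ce[i][0],y0+ce[i][1]),.073))
save('z.png',np.hstack([cv2.resize(f[160:260,205:305],(500,500),interpolation=cv2.INTER_CUBIC),cv2.resize(s['frame'][215:275,285:321],(300,500),interpolation=cv2.INTER_CUBIC)]))
E
```

```text
343.1992978887497
[155.08139535 130.62790698] 86 [ 0.508574   -0.30188944  0.071     ] [[ 0.50790069 -0.30113748  0.07423896]]
[349.72789116 131.39455782] 147 [ 0.4682321  -0.18345359  0.071     ] [[ 0.46818858 -0.18398015  0.0727305 ]]
[336.83 275.04] 100 [ 0.56747751 -0.14973856  0.071     ] [[ 0.56669593 -0.15049101  0.07264654]]
[167.18478261 274.51086957] 92 [ 0.60779841 -0.26805775  0.071     ] [[ 0.60641569 -0.26789173  0.07310362]]
centre [ 0.5380205  -0.22578483  0.071     ]
[-0.0403314   0.11837753  0.        ] 1.8991634915126738 [-0.09923491 -0.03377336  0.        ] -2.8135516427824117
w [  35   42   55   52 2128] circle ((0.5374417304992676, -0.22596105933189392), 0.018940990790724754) ctr [[ 0.53651476 -0.22633572  0.073     ]]
s [ 11  12  16  12 146] circle ((0.5379725098609924, -0.22883620858192444), 0.019134946167469025) ctr [[ 0.53832208 -0.22875912  0.073     ]]Traceback (most recent call last):
  File "<stdin>", line 15, in <module>
    return _wrapfunc(a, 'argmax', axis=axis, out=out, **kwds)
    return bound(*args, **kwds)
ValueError: attempt to get argmax of an empty sequence
```

```bash
python3 - <<'E'
from h import *
c=grab('wrist'); s=grab('side'); f=c['frame']
save('z.png',np.hstack([cv2.resize(f[160:260,205:305],(500,500),interpolation=cv2.INTER_CUBIC),cv2.resize(s['frame'][215:275,285:321],(300,500),interpolation=cv2.INTER_CUBIC)]))
E
```

```text
(no output)
```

View pics/z.png

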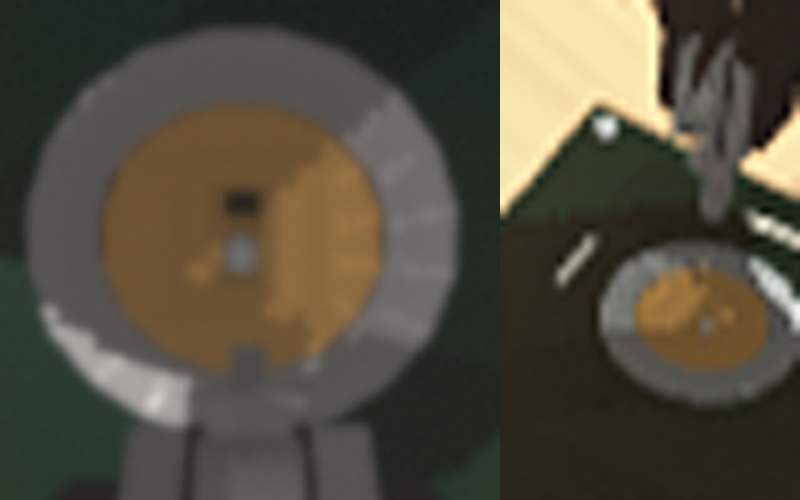

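The zoom shows the slot running along the image's vertical, with its dark end at about (253,200) in full pixels and a grey pin at (253,210). The blade tab's lower end is at about (254,229). I'll compare that with where a centred key would project.

```bash
python3 - <<'E'
from h import *
c=grab('wrist'); K=np.array(c['camera_matrix']); Ti=np.linalg.inv(np.array(c['tool_from_camera']))
def pr(p):
    q=Ti@np.r_[p,1]; return cv2.projectPoints(q[None,:3],np.zeros(3),np.zeros(3),K,np.array([c['k1'],0,0,0],float))[0].ravel().round(1)
for n,p in(('tip',(0,0,.057)),('Vstart',(.006,0,.051)),('Vback',(-.006,0,.051)),('sh_front_top',(.011,0,.027)),('sh_front_bot',(.011,0,.031)),('sh_left',(.011,.006,.031)),('sh_right',(.011,-.006,.031)),('bowtop',(.0,0,-.008)),('bowfront',(.015,0,.007))):print(n,pr(p))
f=c['frame'];print(f[222:246,244:266].mean(2).astype(int))
w=np.linalg.inv(T(sensors.state()))@np.array([.538,-.2259,.073,1]);print('mouth in tool',w,pr(w[:3]))
E
```

```text
tip [253.2 232. ]
Vstart [253.2 226.3]
Vback [253.2 246.3]
sh_front_top [253.1 236.3]
sh_front_bot [253.1 232.9]
sh_left [265.5 232.9]
sh_right [240.7 232.9]
bowtop [252.9 299.6]
bowfront [253.  247.6]
[[ 79  79  79  79  79  79  79  80  78  79  81  79  81  85  92  96  99 100
  100  97  94  93]
 [ 80  79  80  80  80  80  80  79  79  80  80  80  80  84  89  92  94  97
   97  93  88  87]
 [ 80  81  81  81  80  81  81  81  81  81  80  80  80  82  84  84  88  90
   92  89  84  86]
 [ 81  82  81  81  81  81  81  80  81  81  81  81  82  81  82  81  83  84
   85  83  83  84]
 [ 82  81  82  81  82  82  81  81  81  81  81  82  81  81  82  81  82  82
   82  82  82  84]
 [ 82  82  81  81  81  82  82  82  81  82  82  82  81  81  81  81  82  82
   82  81  82  82]
 [ 81  82  82  81  82  81  81  82  81  81  82  81  80  80  80  81  82  82
   82  82  82  83]
 [ 82  82  82  81  81  82  81  80  80  79  80  79  78  79  80  81  82  81
   82  82  82  83]
 [ 82  82  82  81  82  81  80  78  76  78  78  78  77  77  79  81  82  82
   82  82  81  83]
 [ 81  81  82  82  82  82  80  78  76  76  76  77  77  76  79
[... 728 characters left out ...]
  81  83  84  87  89  92  95
   95  95  95  94]
 [ 85  85  85  86  86  86  86  86  85  84  84  84  84  85  86  88  91  92
   95  97  98  98]
 [ 85  85  86  88  87  88  87  87  85  85  84  84  83  84  85  86  88  89
   90  91  94  93]
 [ 86  85  86  87  88  88  88  86  86  84  85  84  84  85  85  85  86  86
   86  86  87  85]
 [ 82  83  85  86  87  88  88  87  86  84  84  83  85  85  86  86  86  86
   85  83  81  80]
 [ 72  75  82  85  88  87  88  87  85  84  84  83  84  84  85  85  85  84
   81  77  72  70]
 [ 58  65  77  84  86  87  87  86  85  83  84  83  84  84  84  84  85  84
   79  70  60  57]]
mouth in tool [-6.95937036e-04 -1.11133289e-04  9.73776295e-02  1.00000000e+00] [253.2 208.8]
```

>>> servo_tool(
  rows="-0.9 -1 -8 0 0 -0.002;0 0 -10 0 0 0;0 0 -10 0 0 0;0 0 -6 0 0 0;0 0 -3 0 0 0;0 0 -2 0 0 0;0 0 -2 0 0 0;0 0 -2 0 0 0;0 0 -1 0 0 0;0 0 0 0 0 0",
)

```text
time: 7.9
eef_pos: [0.5364, -0.2273, 0.1263]
orientation: [-3.142, 0.0, -2.812]
force: [0.2, -0.4, -0.6]
opening: 0.089
grip_force: 59.0
```

>>> servo_tool(
  rows="0 0 -1 0 0 0;0 0 -1 0 0 0;0 0 -1 0 0 0;0 0 -1 0 0 0;0 0 0 0 0 0",
)

```text
time: 8.4
eef_pos: [0.5362, -0.2273, 0.1221]
orientation: [3.141, -0.0, -2.812]
force: [-0.3, 0.4, -0.0]
opening: 0.094
grip_force: 59.0
```

>>> servo_tool(
  rows="0 0 -1 0 0 0;0 0 -1 0 0 0;0 0 -1 0 0 0;0 0 0 0 0 0",
)

```text
time: 8.8
eef_pos: [0.5362, -0.2273, 0.1191]
orientation: [3.141, -0.0, -2.812]
force: [-0.6, -0.2, 0.1]
opening: 0.095
grip_force: 59.0
```

>>> servo_tool(
  rows="0 0 -1 0 0 0;0 0 -1 0 0 0;0 0 0 0 0 0",
)

```text
time: 9.1
eef_pos: [0.5365, -0.2276, 0.1183]
orientation: [-3.141, 0.0, -2.812]
force: [-4.0, 0.9, 7.2]
opening: 0.094
grip_force: 60.3
```

>>> servo_tool(
  rows="0 0 -1 0 0 0;0 0 -1 0 0 0;0 0 0 0 0 0",
)

```text
time: 9.4
eef_pos: [0.5363, -0.2279, 0.1163]
orientation: [-3.141, -0.0, -2.812]
force: [-5.0, -0.1, 6.3]
opening: 0.093
grip_force: 59.9
```

>>> servo_tool(
  rows="-0.9 -0.3 -0.5 0 0 0;0 0 -0.5 0 0 0;0 0 0 0 0 0",
)

```text
time: 9.7
eef_pos: [0.5359, -0.228, 0.115]
orientation: [-3.14, 0.001, -2.812]
force: [-1.3, -0.9, 4.5]
opening: 0.094
grip_force: 59.6
```

>>> servo_tool(
  rows="0 0 -1 0 0 0;0 0 -1 0 0 0;0 0 0 0 0 0",
)

```text
time: 10.0
eef_pos: [0.5359, -0.2279, 0.1127]
orientation: [-3.141, 0.001, -2.812]
force: [-0.0, -1.1, 3.2]
opening: 0.09
grip_force: 59.7
```

First pin passed, with the tip about 17 mm down.

>>> servo_tool(
  rows="0 0 -1 0 0 0;0 0 -1 0 0 0;0 0 0 0 0 0",
)

```text
time: 10.3
eef_pos: [0.5363, -0.2279, 0.1117]
orientation: [-3.14, 0.002, -2.812]
force: [-1.3, 0.8, 10.5]
opening: 0.094
grip_force: 60.7
```

>>> servo_tool(
  rows="0 0 -1 0 0 0;0 0 -1 0 0 0;0 0 0 0 0 0",
)

```text
time: 10.6
eef_pos: [0.5365, -0.2276, 0.1097]
orientation: [-3.14, 0.002, -2.812]
force: [-0.5, 0.9, 9.4]
opening: 0.092
grip_force: 60.5
```

>>> servo_tool(
  rows="0 0 -1 0 0 0;0 0 -1 0 0 0;0 0 0 0 0 0",
)

```text
time: 10.9
eef_pos: [0.5362, -0.2276, 0.1066]
orientation: [-3.141, 0.002, -2.812]
force: [3.0, -0.2, 2.3]
opening: 0.097
grip_force: 59.2
```

>>> servo_tool(
  rows="0 0 -1 0 0 0;0 0 -1 0 0 0;0 0 0 0 0 0",
)

```text
time: 11.2
eef_pos: [0.5362, -0.2275, 0.105]
orientation: [-3.141, 0.001, -2.812]
force: [3.3, 1.9, 8.2]
opening: 0.091
grip_force: 60.1
```

>>> servo_tool(
  rows="0.3 0.1 -1 0 0 0;0 0 -1 0 0 0;0 0 0 0 0 0",
)

```text
time: 11.5
eef_pos: [0.5364, -0.2276, 0.1048]
orientation: [-3.141, 0.001, -2.812]
force: [-6.4, 5.2, 21.8]
opening: 0.093
grip_force: 62.4
```

>>> servo_tool(
  rows="0 0 -1 0 0 0;0 0 0 0 0 0",
)

```text
time: 11.7
eef_pos: [0.5365, -0.2276, 0.1047]
orientation: [-3.141, 0.001, -2.812]
force: [-8.7, 7.3, 28.9]
opening: 0.094
grip_force: 63.4
```

>>> servo_tool(
  rows="-1.2 -0.1 0 0 0 0;0 0 0 0 0 0;0 0.7 0 0 0 0;0.9 0.3 0 0 0 0;0 0 0 0 0 0;-0.5 -0.1 0.5 0 0 0;0 0 0 0 0 0",
)

```text
time: 12.4
eef_pos: [0.5363, -0.2275, 0.1048]
orientation: [-3.139, 0.002, -2.812]
force: [-3.5, 3.5, 21.5]
opening: 0.092
grip_force: 62.1
```

```bash
python3 - <<'E'
from h import *
st=sensors.state();print(st['eef_pos'],st['orientation'],st['force'],st['ft_torque'])
c=grab('wrist'); s=grab('side'); f=c['frame']
save('h.png',np.hstack([cv2.resize(f[150:270,195:315],(480,480),interpolation=cv2.INTER_CUBIC),cv2.resize(s['frame'][225:275,285:335],(320,480),interpolation=cv2.INTER_CUBIC)]))
E
```

```text
[ 0.53625555 -0.22748328  0.1047873 ] [-3.13883507e+00  2.41878506e-03 -2.81233641e+00] [-3.53224638  3.49652255 21.52879885] [0.48155681 0.44261496 0.02605923]
```

View pics/h.png

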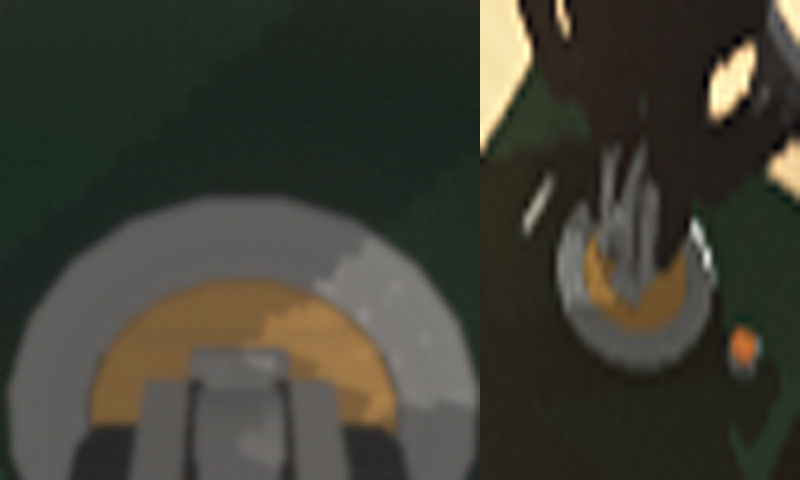

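The shoulder sits on the brass face with no gap, and rocking brought no further drop, so the key is home. Now the turn.

>>> servo_tool(
  rows="0 0.2 0.5 0 0 -0.1;0 0.2 0 0 0 -0.1;0 0.2 0 0 0 -0.1;0 0.2 0 0 0 -0.1;0 0.2 0 0 0 -0.1;0 0.2 0 0 0 -0.1;0 0.2 0 0 0 -0.1;-0.1 0.2 0 0 0 -0.1;0 0.2 0 0 0 -0.1;0 0 0 0 0 0",
)

```text
time: 13.5
eef_pos: [0.5361, -0.2257, 0.1048]
orientation: [3.142, 0.004, 2.567]
force: [-0.8, 1.6, 17.1]
opening: 0.091
grip_force: 61.6
```

```bash
python3 -c "
from h import *
s=sensors.state();print(s['eef_pos'],s['orientation'],s['force'],s['ft_torque'],s['joint_positions'])"
```

```text
[ 0.53614239 -0.22566627  0.10483284] [3.14150302 0.00353135 2.56735532] [-0.79298022  1.58430171 17.13653119] [0.25809451 0.24257571 0.06553904] [-4.86400635e-01  1.97024971e-01  1.69352309e+00 -2.32536799e-04
  1.24751900e+00 -1.48288631e+00]
```

>>> servo_tool(
  rows="0.1 0.2 0 0 0 -0.1;0.1 0.2 0 0 0 -0.1;0.1 0.2 0 0 0 -0.1;0.1 0.2 0 0 0 -0.1;0.2 0.1 0 0 0 -0.1;0.2 0.1 0 0 0 -0.1;0.2 0.1 0 0 0 -0.1;0.2 0.1 0 0 0 -0.08;0 0 0 0 0 0",
)

```text
time: 14.4
eef_pos: [0.5375, -0.2247, 0.1049]
orientation: [3.139, 0.003, 1.788]
force: [-1.2, 0.2, 17.3]
opening: 0.089
grip_force: 61.5
```

```bash
python3 -c "
from h import *
s=sensors.state();print(s['eef_pos'],s['orientation'],s['force'],s['ft_torque'],s['joint_positions'])"
```

```text
[ 0.5375388  -0.2247007   0.10486298] [3.13869467e+00 2.96467461e-03 1.78805776e+00] [-1.23735301  0.19171137 17.309628  ] [0.07123877 0.13890808 0.09162254] [-4.83700832e-01  1.98805076e-01  1.69142971e+00 -4.18304311e-04
  1.24723112e+00 -7.00834378e-01]
```

>>> servo_tool(
  rows="0 0 0 0 0 -0.04;0 0 0 0 0 0",
)

```text
time: 14.6
eef_pos: [0.5376, -0.2247, 0.1049]
orientation: [3.138, 0.003, 1.75]
force: [-0.1, -0.2, 16.7]
opening: 0.095
grip_force: 61.4
```

>>> servo_tool(
  rows="0 0 0 0 0 -0.04;0 0 0 0 0 0",
)

```text
time: 14.8
eef_pos: [0.5377, -0.2246, 0.1048]
orientation: [3.138, 0.003, 1.71]
force: [1.2, 1.1, 16.2]
opening: 0.095
grip_force: 61.4
```

```bash
python3 -c "
from h import *
s=sensors.state();print(s['eef_pos'],s['orientation'],s['force'],s['ft_torque'])"
```

```text
[ 0.53765269 -0.22464148  0.10484299] [3.13813125e+00 2.67933446e-03 1.70957804e+00] [ 1.15092179  1.09185039 16.22207214] [ 0.19118513 -0.01607986  0.13257035]
```

>>> servo_tool(
  rows="0 0 0 0 0 -0.04;0 0 0 0 0 -0.03;0 0 0 0 0 0;0 0 0 0 0 0",
)

```text
time: 15.2
eef_pos: [0.5378, -0.2247, 0.1049]
orientation: [3.138, 0.003, 1.641]
force: [0.4, 0.1, 15.5]
opening: 0.093
grip_force: 61.4
```

```bash
python3 - <<'E'
from h import *
s=sensors.state();print(s['eef_pos'],s['orientation'],s['force'],s['ft_torque'])
a=grab('side')['frame'];t=grab('top')['frame']; w=grab('wrist')['frame']
save('e.png',np.hstack([cv2.resize(a[110:190,250:350],(400,320)),cv2.resize(w[150:270,195:315],(320,320))]))
E
```

```text
[ 0.53778828 -0.22467576  0.10487584] [3.13771455e+00 2.65883279e-03 1.64112002e+00] [ 0.37320169  0.07612619 15.52024874] [ 0.0053172  -0.18853894  0.27315601]
```

View pics/e.png

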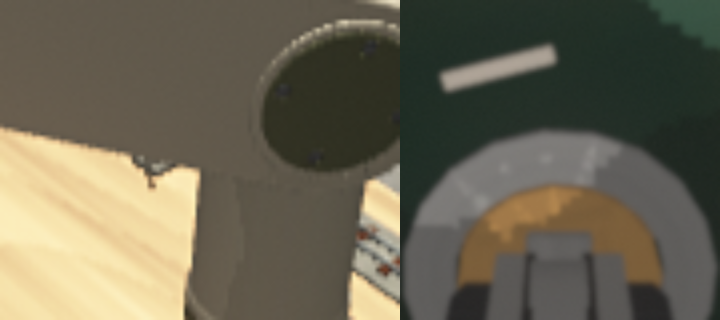

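The side view of the barrier is hidden by the arm. The wrist view shows the key square in the jaws with its shoulder on the face. The torque rise (0.13 to 0.27 N m) means it is at the stop. I'll check the barrier numerically in the top view.

```bash
python3 - <<'E'
from h import *
a=cv2.cvtColor(cv2.imread('pics/top.png'),cv2.COLOR_BGR2RGB); t=grab('top')
for f in(a,t['frame']):
    h=cv2.cvtColor(f,cv2.COLOR_RGB2HSV)[95:115,190:255]; m=((h[...,0]<6)|(h[...,0]>172))&(h[...,1]>120)&(h[...,2]>90)
    y,x=np.nonzero(m); print(m.sum(),(x.min()+190,x.max()+190,y.min()+95,y.max()+95) if m.any() else None)
p=bydepth(t,np.array([(u,v) for v in range(90,115) for u in range(190,255)])); print(p[:,2].max())
E
```

```text
24 (np.int64(198), np.int64(234), np.int64(103), np.int64(105))
0 None
1.130654154835559
```

```bash
python3 - <<'E'
from h import *
t=grab('top'); p=bydepth(t,np.array([(u,v) for v in range(70,118,4) for u in range(180,260,4)]))[:,2].reshape(12,20)
print((p*1000).astype(int)); s=sensors.state();print(s['force'],s['ft_torque'],s['eef_pos'])
save('t2.png',cv2.resize(t['frame'][60:220,170:370],(800,640))[:600])
E
```

```text
[[  2   0   2   1   1   0   1   0   3   4   1   5   2   0  -1   3   2   3
    6   2]
 [  3   5   0   4   3   2   0   5  -3   4   2   0   2   5   5   4   2   3
    1   0]
 [  0   3   2   2  -1   1   4   5  -1   2   8   4   5   5   0   1   5   2
    4   4]
 [  6   5   7   2   6   6   6   6   9   5   7   8   7   5  10  11   4   3
    7   6]
 [  7   7   5   5   8   6  11   9   9   9  11   7  14   9  12  10  13  12
   12  12]
 [ 13  11  14  13 179   6   6   7   7   9   2   8   6   7   8   4   9   8
    8  12]
 [  8   7   3   6 146   6   3   7   6   9   4   7   8   6   4   6   8   4
   10   6]
 [  1   1   2   1   5   6   5   1   6   2   4   2   5   7   6   3   7   7
    4   5]
 [  2  -3  -1   0  59  53  11   0   1   7   0   4   2   6   1   3   2   1
    4   4]
 [  4   6   2   4   9  19   7   3   5   1   3   5   4   0   0   1   3  -1
    1   1]
 [ -1   0   3   2   6   8   8   2   0  -1   3   1   3   2   5   3   1   3
    3   4]
 [  1   5   1   1   5   0   2   2   0   2   1   0   3   2   1   1   1   0
    1   1]]
[ 0.79160718  0.1489147  14.9295869 ] [-0.0103809  -0.16328749  0.22027237] [ 0.53779024 -0.22467773  0.1048679 ]
```

View pics/t2.png

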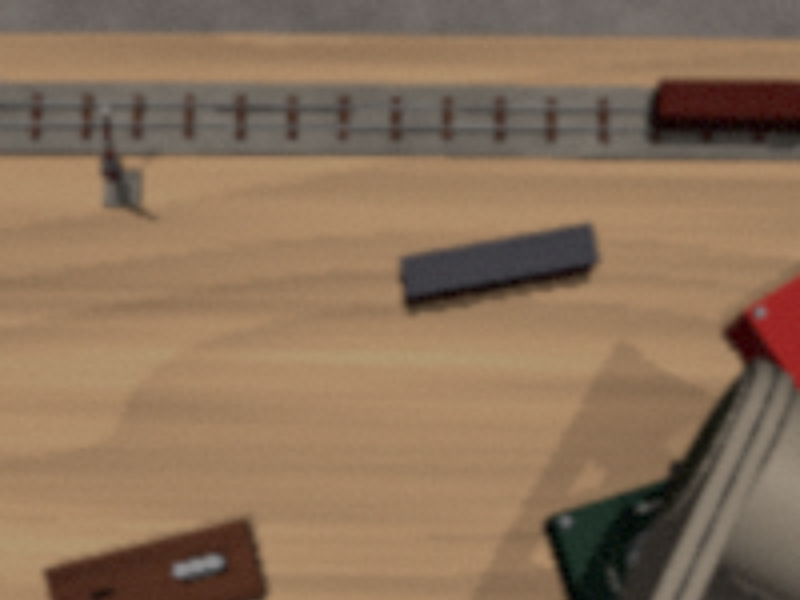

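The barrier boom now stands upright at top pixel (196,90), about 0.18 m high, and the square key is still in its slot. The hold has to last, so I'll check the torque for creep.

>>> servo_tool(
  rows="0 0 0 0 0 -0.03;0 0 0 0 0 0;0 0 0 0 0 0;0 0 0 0 0 0;0 0 0 0 0 0;0 0 0 0 0 0;0 0 0 0 0 0;0 0 0 0 0 0;0 0 0 0 0 0;0 0 0 0 0 0",
)

```text
time: 16.45
eef_pos: [0.5378, -0.2247, 0.1049]
orientation: [3.138, 0.003, 1.611]
force: [0.9, 0.5, 15.6]
opening: 0.094
grip_force: 61.5
```

```bash
python3 -c "
from h import *
s=sensors.state();print(s['orientation'],s['force'],s['ft_torque'],s['eef_pos'])"
```

```text
[3.13757794e+00 2.59765287e-03 1.61136824e+00] [ 0.88811198  0.51826985 15.57501095] [ 0.0520524  -0.26551607  0.35515456] [ 0.53782229 -0.22469072  0.1048678 ]
```

The torque holds at 0.36 N m, well above the spring's 0.11 N m, so it is firmly at the stop with a 15 N push.

```bash
python3 -c "
from cell import job_done
print(job_done())"
```

```text
the job is handed in; nothing more can be done
None
```

The round key is fully home in the green box's lock and held, still gripped, against the clockwise stop; the barrier is up, the square key is still in its slot, and I handed the job in at about 16.5 s.

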